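# Set the locking speed dial of a modelling wheel

### The arm

A 7-joint arm with a two-finger parallel gripper is mounted at the origin on the work surface. World frame = base frame: x ahead of the robot, y to its left, z up, the work surface at z = 0. Lengths are in m, angles in rad, forces in N, time in s.
With the tool pointing down it reaches from about 0.425 to 0.875 m from the base axis. Payload 4.7 kg.
Tool frame: the origin (TCP) lies at the very end of the fingers, on their centre line; the grasp point (between the pads) lies behind it (ctrl.tcp_to_grasp is the y of the grasp point in the tool frame, in m); y points along the fingers, x is the direction in which the jaws open and shut, and the axes are right-handed (so a half turn about y gives the same grasp; the last joint's range is limited). The gripper opens to 87 mm and grips with 3 to 60 N. Pads are 19 mm wide; open, the fingers measure 117 mm over their backs; the gripper's body (75 mm by 190 mm) begins 51 mm behind the grasp point.
Start: joints at [1.254, 0.321, -0.07, 1.45, 0.023, 1.371, -0.057], TCP at [0.211, -0.615, 0.223] pointing down, gripper open.
Joint ranges: [-2.86, 2.86], [-0.3, 2.09], [-1.38, 1.24], [0.06, 2.45], [-1.56, 4.7], [0.09, 2.05], [-2.69, 2.69]. Speed limits (rad/s): [2.57, 2.57, 3.14, 3.14, 3.14, 3.14, 3.14].

### API

Orientations are given as a rotation vector (axis times angle).
In Python, from bench import ctrl, get_image, workorder gives the robot as it stands.
- The arm moves only by the tool drive_tool, never from a script. Its argument "increments" is text: rows parted by semicolons, each of 5 numbers parted by spaces: the shift along the tool's x, y, z in mm, then the turn about the tool's y in degrees, then the closure in counts, from 0 (fully open) to 255 (shut). In form: tx ty tz yaw fingers; .... A call has 1 to 20 rows; each row shifts and turns the commanded pose from where the row before left it, along the tool's axes as they then stand; what a row does not reach is not made up. A row lasts 1/8 s, in which the tool goes at most 62.5 mm and 10.7 degrees, less where a joint would pass 70% of its speed; a pose out of reach is approached as far as the arm can. A call is refused whole if a number of a shift passes 62.5 or a number of a turn 10.7, either way. A call with a gripper value outside its range is refused whole. The fingers move at their own pace and stop on an object; "squeeze" is the grip in N (left out, the last holds). Time passes only in rows, so rows that do not move let the fingers close. It gives the time, the measured TCP pose, the force and the opening at its end, in the units of the state.
- ctrl.get_state(): the state, without advancing time (a new reading comes with each control period).
- get_image(name): name is "scene" or "side" or "wrist"; returns a dict with "img" (384x512x3 uint8, red, green, blue), "mtx" (3x3 intrinsics, pixels), "k1" (the pictures are not rectified: a ray, as slopes to the right and down, at radius r is drawn at 1 + k1 r^2 times it, then the intrinsics apply), "camera_from_world" (4x4, takes a point from world to camera coordinates). Camera axes: x right, y up, looking along -z (the intrinsics and any distortion apply to the point x, -y, -z); pixel columns grow to the right and rows downward; lengths in m; the calibration is good to about 2 mm. A picture is of the moment at which its call begins. There is no depth.
- workorder.close_job(): hands the job in, once; it reports no verdict.
The state is a dict: "time": time; "joint_positions": joint angles; "qd": joint speeds; "joint_torque": joint torques, N m; "position": TCP position; "tool_rot": TCP orientation; "ft_force": force on the tool from outside, world axes, zero at the start; "torque": the same for the moment, N m; "grip_width": opening from 0.0 (shut) to 1.0 (fully open).
Only numpy, scipy, OpenCV 4.12 (cv2) and the standard library are available. Lean on these libraries where they do the work, as an engineer would, in place of code of your own. Each camera call takes 0.05 s, during which the arm holds its last target.

### The job

Set the modelling wheel's locking dial to the square mark: pull the dial up to unlock it, turn its nose to the square mark, and push it back in until it drops fully home in the notch there, then let go. The mark shows the notch only roughly, so feel for it with light pressure and never press hard on the dial, least of all when it has not dropped in. Leave the other things on the wheel and the table where they are.

Things in the scene. Friction and masses are not known exactly. Their poses are not given: they have to be found in the camera images.
- wheel: Modelling wheel, fixed: grey housing 260 mm (its x) by 420 mm (its y), deck 85 mm above the table, a 190 mm aluminium platter at its (0, +85) mm with its top 107 mm above the table, and the black locking dial at its (-20, -115) mm. Origin on the table under the housing's centre; z up. Placed anew within 20 cm and 0.35 rad of yaw.
- dial_grip (a point): Where to grip the dial, on its upright axis. The dial: 50 mm disc with a nose, 6 mm thick, its underside 1 mm above the deck; on it a grip bar 48 mm long, 14 mm thick, its top 42 mm above the disc's underside. This point is 12 mm below the bar's top (31 mm above the deck when in). x runs along the bar, away from the nose; y across the bar; z up.
- dial_pointer (a point): Tip of the dial's nose, 30 mm from its axis, in line with the grip bar (a white line on the bar's top lies on the nose's half). Parked, the nose points to the housing's robot-facing edge, midway between the two marks.
- dial_pull (a joint): How far the dial's spindle is pulled up, in m: 0 fully in (locked), 0.012 fully out. It slides stiffly (3 N, with no spring) and stays where it is left. A key under the deck stops the dial from turning while it is in and is free above 0.009. Between notches the key lands on a hard ring at 0.009; in a notch it goes to 0.
- dial_turn (a joint): Turn in rad, counter-clockwise from above, -1.62 to 1.62; 0: nose along the housing's -x. Light. Parked between -0.1 and 0.1. Notches at nominally +1.2 and -1.2, at the marks, but the unseen ring is shifted up to 0.12 either way. A notch has 0.04 of play each way: feel for it, turning across the mark's direction under 4 to 8 N of downward push until the dial drops.
- dial_press (a joint): How far the dial's sprung cap is pressed down on its spindle, in m: 0 relaxed, 2500 N/m (4 mm at 10 N), end of travel 0.009. The downward push on the dial is thus 2500 times this. Beyond 0.0065 (16 N) the key is damaged. It stays at 0 while pulling up.
- dome_mark: Round domed white mark, 18 mm wide and 7 mm tall, fixed on the deck 56 mm from the dial's axis, 1.2 rad to one side or the other of the parked nose (drawn by lot). Origin under its centre.
- square_mark: Flat square white mark, 20 x 20 x 4 mm, fixed on the deck 56 mm from the dial's axis at 1.2 rad on the other side. Origin under its centre.
- shell: Bystander: the spiny turban shell (about 62 mm wide, 62 mm tall) standing at the middle of the wheel's platter; origin at the centre of its underside.
- modelling_tool: Bystander: flat wooden modelling tool (160 mm long, 16 mm wide, 10 mm thick) lying on the wheel's deck along the edge away from the robot; origin under its middle.
- dish: Bystander: shallow white dish (150 mm wide, 35 mm tall) on the table to the right; origin under its centre.
- spray: Bystander: white spray bottle with a trigger head (200 mm tall) on the table to the left; origin under its centre.
- sketchbook: Bystander: sketchbook (152 x 212 x 14 mm) lying on the table to the right; origin under its centre.
- sharpener: Bystander: desk pencil sharpener with a crank (110 mm tall) on the table to the left; origin under its centre.

How it is judged:
On the way, in this order (a step that is already met when the one before it is completed fails the run):
1. the dial is pulled up out of its parked place (value of joint dial_pull above 0.0092 m), for 0.1 s.
2. the dial, still out, has its nose turned to the square mark (value of joint dial_pull above 0.005 m and horizontal distance between dial_pointer and square_mark below 0.032 m), for 0.1 s.
At the end, for the whole second after the job is handed in: The dial's nose points at the square mark (its tip within 30 mm of the mark's centre, 26 mm being dead in line), the spindle is fully in (less than 2 mm out, so the key is in that notch) and the cap is relaxed and let go (horizontal distance between dial_pointer and square_mark below 0.03 m and value of joint dial_pull below 0.002 m and value of joint dial_press below 0.001 m); the robot touches nothing.
It fails at once if the dial is pressed down with more than 16 N (cap pushed in more than 6.5 mm) (value of joint dial_press above 0.0065 m).
It fails at once if a bystander is pushed more than 25 mm or tipped (distance of any of shell, modelling_tool, dish, spray, sketchbook, sharpener from where it was at the start of the episode above 0.025 m or angle between any of shell, modelling_tool, dish, spray, sketchbook, sharpener's own z axis and vertical above 0.5 rad).
It also fails if it takes over 56 s, if anything falls off the work surface, if the arm or the gripper's body presses on something with over 40 N, if the wrist force passes 120 N, or if a joint passes its speed limit or range.

## Working session

There is one attempt and no reset: what is moved stays moved. The work goes in short steps, Python scripts to look and compute and a tool call to move; the robot and the scene stay as the last step left them, time stands still between calls to the robot, and variables do not carry over. Pictures are saved under pics/ and viewed, and the job is handed in when it is done.

Besides the shell and the picture viewer there is one more tool, called after ">>>" by a JSON object that holds its "name" and its "arguments". drive_tool: Moves the arm, as the interface text tells. Its arguments: {"type":"object","properties":{"increments":{"type":"string"},"squeeze":{"type":"number"}},"required":["increments"]}

```bash
mkdir -p pics; ls; cat > h.py <<'E'
import numpy as np, cv2
from bench import ctrl, get_image, workorder
def snap(name,fn):
    d=get_image(name); cv2.imwrite(fn,cv2.cvtColor(d["img"],cv2.COLOR_RGB2BGR)); np.savez(fn+'.npz',**{k:np.array(v) for k,v in d.items()}); return d
def load(fn): return dict(np.load(fn+'.npz'))
def proj(d,P):
    P=np.atleast_2d(P); T=d["camera_from_world"]; c=(T[:3,:3]@P.T).T+T[:3,3]
    s=np.c_[c[:,0]/-c[:,2],-c[:,1]/-c[:,2]]; r2=(s**2).sum(1,keepdims=True); s=s*(1+d["k1"]*r2)
    return (d["mtx"]@np.c_[s,np.ones(len(s))].T).T[:,:2]
def unproj(d,uv,z):
    uv=np.atleast_2d(np.float64(uv)); p=(np.linalg.inv(d["mtx"])@np.c_[uv,np.ones(len(uv))].T).T[:,:2]
    s=p.copy()
    for _ in range(30): s=p/(1+d["k1"]*(s**2).sum(1,keepdims=True))
    T=d["camera_from_world"]; R=T[:3,:3]; o=-R.T@T[:3,3]
    v=(R.T@np.c_[s[:,0],-s[:,1],-np.ones(len(s))].T).T
    return o+v*((z-o[2])/v[:,2])[:,None]
E
python3 - <<'E'
from h import *
print(ctrl.get_state()); print(ctrl.tcp_to_grasp)
for n in("scene","side","wrist"):
    d=snap(n,f"pics/{n}0.png"); T=d["camera_from_world"]; print(n,-T[:3,:3].T@T[:3,3],d["k1"],d["mtx"].tolist())
a=[cv2.imread(f"pics/{n}0.png") for n in("scene","side","wrist")]
E
```

```text
pics
{'time': 0.0, 'joint_positions': array([ 1.25408454,  0.32179187, -0.07008612,  1.45169596,  0.02261859,
        1.37082034, -0.05689622]), 'qd': array([ 0.00033394, -0.00158322,  0.0005563 ,  0.0006437 ,  0.00041292,
        0.00024892, -0.00175339]), 'joint_torque': array([-9.77288109e-04, -4.91284704e+01, -4.04574433e-01, -3.12533391e+01,
       -6.40514656e-02,  4.36721637e-02,  1.68771858e-04]), 'position': array([ 0.21088757, -0.6142337 ,  0.22147125]), 'tool_rot': array([-1.34669925,  0.96332235, -0.96061392]), 'ft_force': array([ 0.05198912,  0.09568685, -0.3445678 ]), 'torque': array([-0.03959176,  0.01569586, -0.0468194 ]), 'grip_width': 0.9999252305044061}
-0.0187
scene [ 1.18043554 -0.67014789  1.12817294] 0.004744063360953521 [[451.5419398024328, 0.0, 256.9499797562903], [0.0, 451.5419398024328, 192.88153366477852], [0.0, 0.0, 1.0]]
side [0.51581154 0.96731499 1.20440092] -0.12926112745032264 [[377.90736808554703, 0.0, 255.26228869937154], [0.0, 377.90736808554703, 188.67934883562884], [0.0, 0.0, 1.0]]
wrist [ 0.28630127 -0.58806756  0.38447812] -0.10187687388444971 [[337.9449277444553, 0.0, 258.7786984045222], [0.0, 337.9449277444553, 192.7839401530743], [0.0, 0.0, 1.0]]
```

View pics/scene0.png

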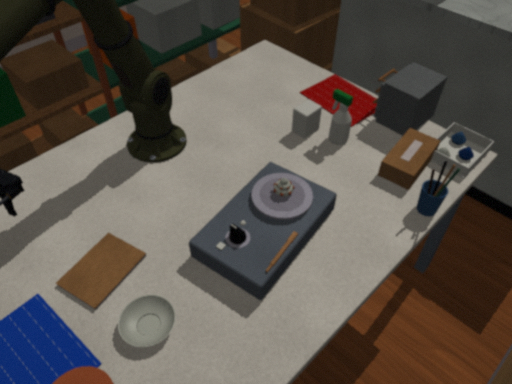

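View pics/side0.png

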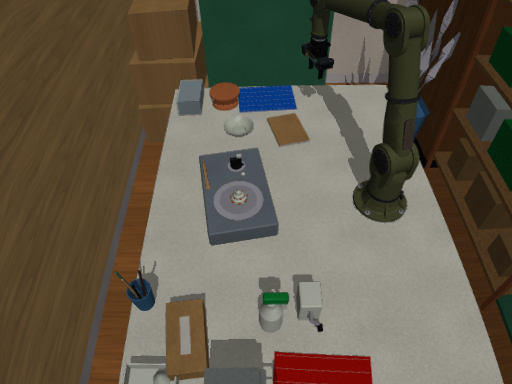

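View pics/wrist0.png

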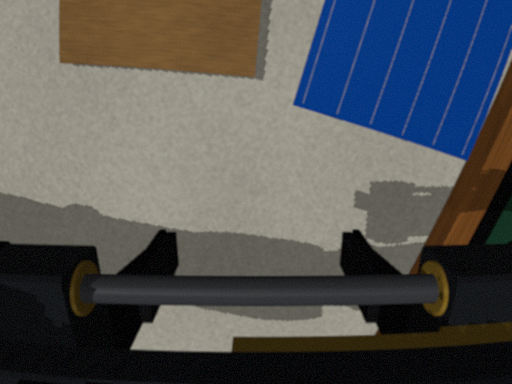

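```bash
python3 - <<'E'
import cv2
a=cv2.imread("pics/scene0.png")[150:300,180:345]; cv2.imwrite("pics/c1.png",cv2.resize(a,None,fx=4.5,fy=4,interpolation=cv2.INTER_CUBIC))
a=cv2.imread("pics/scene0.png")[210:260,205:265]; cv2.imwrite("pics/c3.png",cv2.resize(a,None,fx=12,fy=12,interpolation=cv2.INTER_CUBIC))
a=cv2.imread("pics/side0.png")[140:250,190:290]; cv2.imwrite("pics/c2.png",cv2.resize(a,None,fx=5,fy=5,interpolation=cv2.INTER_CUBIC))
E
```

```text
(no output)
```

View pics/c1.png

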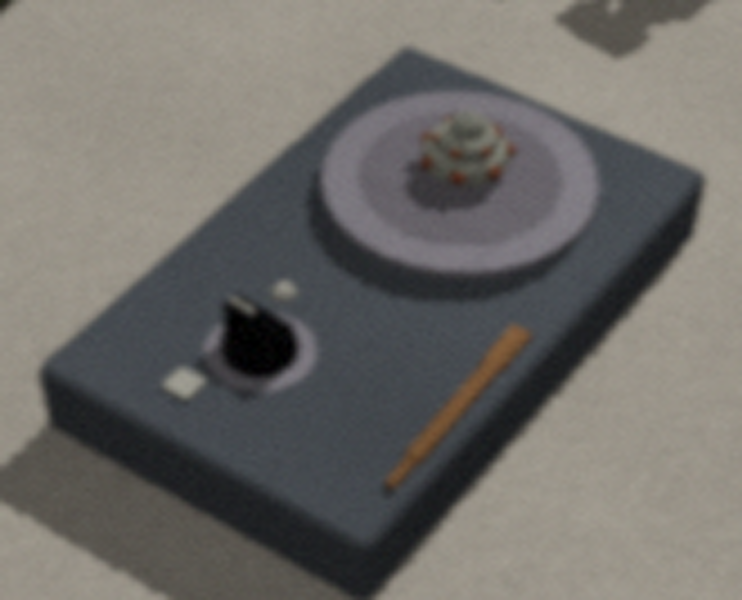

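View pics/c2.png

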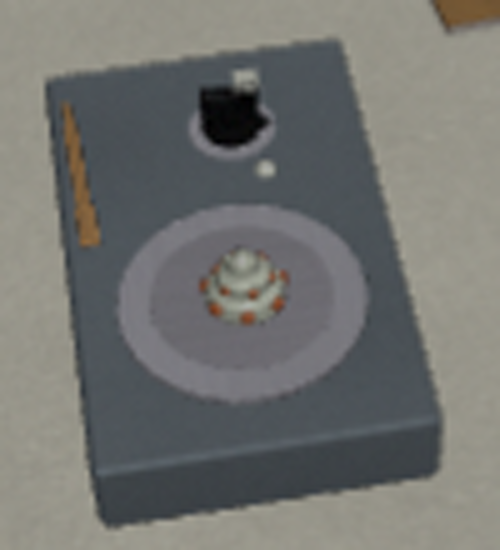

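View pics/c3.png

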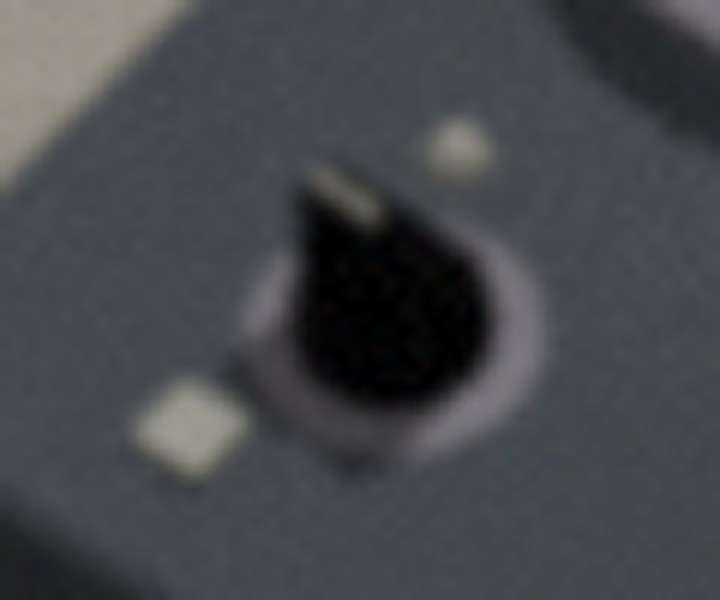

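```bash
cat > fit.py <<'E'
from h import *
from scipy.optimize import least_squares
a=load("pics/scene0.png"); b=load("pics/side0.png")
L=np.array([[-.13,.21,.085],[.13,.21,.085],[.13,-.21,.085],[-.13,-.21,.085]])
A=np.array([[270,162],[336.2,195],[262.2,286.2],[189.6,243]])
B=np.array([[277.4,223.6],[209.4,234],[199.6,155.6],[258,148]])
def W(p,l):
    c,s=np.cos(p[2]),np.sin(p[2]); l=np.atleast_2d(l); return np.c_[p[0]+c*l[:,0]-s*l[:,1],p[1]+s*l[:,0]+c*l[:,1],l[:,2]]
D=np.array([-.02,-.115])
def marks(sg): 
    f=lambda an,z:[D[0]-.056*np.cos(an),D[1]-.056*np.sin(an),z]
    return np.array([f(1.2,.089),f(-1.2,.0885)])
M=marks(1)
allL=np.r_[L,M]
PA=np.r_[A,[[221,245.7],[243.3,222.3]]]; PB=np.r_[B,[[239,156.0],[243,173.6]]]
f=lambda p:np.r_[(proj(a,W(p,allL))-PA).ravel(),(proj(b,W(p,allL))-PB).ravel()]
if __name__=="__main__":
    r=least_squares(f,[.6,-.1,0],loss='soft_l1'); print(r.x); print(f(r.x).reshape(-1,2).round(1))
    print("dial",W(r.x,[*D,.116]),"sq",W(r.x,M[:1]))
    for d,P in((a,PA),(b,PB)): print(unproj(d,P[4:],.089).round(4))
    np.save("wheel.npy",r.x)
E
python3 fit.py; python3 -c "
from h import *
from scipy.spatial.transform import Rotation as R
s=ctrl.get_state();print(R.from_rotvec(s['tool_rot']).as_matrix().round(3))"
```

```text
[ 0.59411081 -0.02309073  0.16073243]
[[-0.6 -2.2]
 [ 1.4 -2.4]
 [-0.7  1.4]
 [-2.7 -1.7]
 [-0.2 -0.3]
 [-0.6 -0.1]
 [ 0.9  0.6]
 [-2.3  1.5]
 [-2.1 -0.2]
 [-1.  -0.9]
 [-0.9 -0. ]
 [-1.  -0.1]]
dial [[ 0.59277334 -0.13980924  0.116     ]] sq [[ 0.58109609 -0.19457823  0.089     ]]
[[ 0.5823 -0.1949  0.089 ]
 [ 0.5662 -0.0909  0.089 ]]
[[ 0.5773 -0.1941  0.089 ]
 [ 0.5603 -0.0905  0.089 ]]
[[ 0.325 -0.001  0.946]
 [-0.946  0.001  0.325]
 [-0.001 -1.    -0.   ]]
```

>>> {"name": "drive_tool", "arguments": {"increments": "-20 -2 29 0 0; -20 -2 29 0 0; -20 -2 29 0 0; -20 -2 29 0 0; -20 -2 29 0 0; -20 -2 29 0 0; -20 -2 29 0 0; -20 -2 29 0 0; -20 -2 29 0 0; -20 -2 29 0 0; -20 -2 29 0 0; -20 -2 29 0 0; -20 -2 29 0 0; -20 -2 29 0 0; -20 -2 29 0 0; -20 -2 29 0 0; 0 0 0 9.8 0; 0 0 0 0 0; 0 0 0 0 0", "squeeze": 30}}

```text
time: 2.52
position: [0.5456, -0.1621, 0.2543]
tool_rot: [-1.282, 1.09, -1.089]
ft_force: [0.9, 0.5, 0.7]
grip_width: 0.999
```

```bash
python3 - <<'E'
from h import *
d=snap("wrist","pics/w1.png"); s=ctrl.get_state(); print(s["time"],s["position"],s["joint_positions"].round(3),s["ft_force"])
a=cv2.imread("pics/w1.png"); print(proj(d,[[.592,-.14,.126],[.592,-.14,.085]]))
E
```

```text
2.575 [ 0.54561114 -0.16207795  0.2543555 ] [ 0.656  0.163 -0.465  1.596  0.074  1.4   -1.226] [-0.37630187  0.33018519  0.4474875 ]
[[242.71299337 127.28274219]
 [244.65677788 122.83673485]]
```

View pics/w1.png

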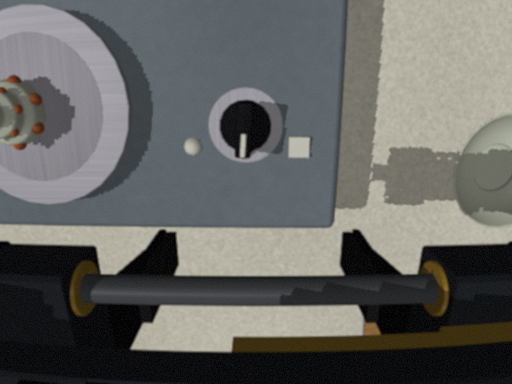

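```bash
python3 - <<'E'
import cv2
a=cv2.imread("pics/w1.png")[80:180,170:330]; a=cv2.convertScaleAbs(a,alpha=1.6); cv2.imwrite("pics/c4.png",cv2.resize(a,None,fx=5,fy=5,interpolation=cv2.INTER_CUBIC))
E
```

```text
(no output)
```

View pics/c4.png

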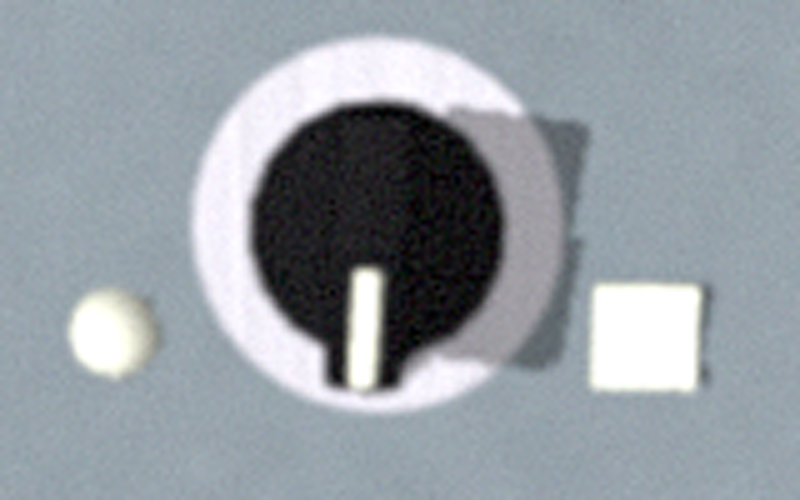

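```bash
cat > m.py <<'E'
from h import *
from scipy.spatial.transform import Rotation as R
d=load("pics/w1.png"); o=lambda c,z:unproj(d,np.array(c)/5+[170,80],z)[0]
bez=o((378.5,224.5),.0855); sq=o((645,337),.089); do=o((113,334),.0885); l1=o((368,268),.127); l2=o((362,390),.127)
print("bezel",bez,"sq",sq,"dome",do,"line",l1,l2)
print("r sq,dome",np.linalg.norm((sq-bez)[:2]),np.linalg.norm((do-bez)[:2]))
an=lambda v:np.arctan2(v[1],v[0])
print("ang sq,dome,line,line vs bez",an(sq-bez),an(do-bez),an(l2-l1),an(l2-bez), "span",(an(sq-bez)-an(do-bez))%6.283)
s=ctrl.get_state(); M=R.from_rotvec(s["tool_rot"]).as_matrix(); print(M.round(3)); print("tool x ang",an(M[:,0]),"tool shift mm",M.T@(np.r_[bez[:2],.0973]-s["position"])*1000)
E
python3 m.py
```

```text
bezel [ 0.59024603 -0.14131273  0.0855    ] sq [ 0.57750463 -0.19613375  0.089     ] dome [ 0.56131076 -0.0930595   0.0885    ] line [ 0.58692141 -0.14157964  0.127     ] [ 0.56578121 -0.14371471  0.127     ]
r sq,dome 0.05628221746589968 0.056263878994064986
ang sq,dome,line,line vs bez -1.7991602564820939 2.110961781210599 -3.0409380388796476 -3.043725377223709 span 2.3728779623073075
[[ 0.16  -0.     0.987]
 [-0.987 -0.     0.16 ]
 [ 0.    -1.    -0.   ]]
tool x ang -1.410072573634399 tool shift mm [-13.37160167 157.03111641  47.45869161]
```

>>> {"name": "drive_tool", "arguments": {"increments": "-6.7 0 23.7 0 0; -6.7 0 23.7 0 0; 0 20 0 3.5 0; 0 25 0 0 0; 0 25 0 0 0; 0 25 0 0 0; 0 20 0 0 0; 0 10 0 0 0; 0 0 0 0 0; 0 0 0 0 0", "squeeze": 25}}

```text
time: 3.82
position: [0.5914, -0.1408, 0.1305]
tool_rot: [-1.254, 1.135, -1.137]
ft_force: [-0.1, -0.8, -0.3]
grip_width: 1.004
```

```bash
python3 - <<'E'
from h import *
for n in("scene","wrist"):
    snap(n,f"pics/{n}2.png")
a=cv2.imread("pics/scene2.png")[170:270,180:300]; cv2.imwrite("pics/c5.png",cv2.resize(a,None,fx=6,fy=6,interpolation=cv2.INTER_CUBIC))
s=ctrl.get_state();print(s["position"],s["ft_force"],s["time"])
E
```

```text
[ 0.59136531 -0.14075619  0.13060309] [-0.44715885  1.21658894 -0.24068984] 3.925
```

View pics/c5.png

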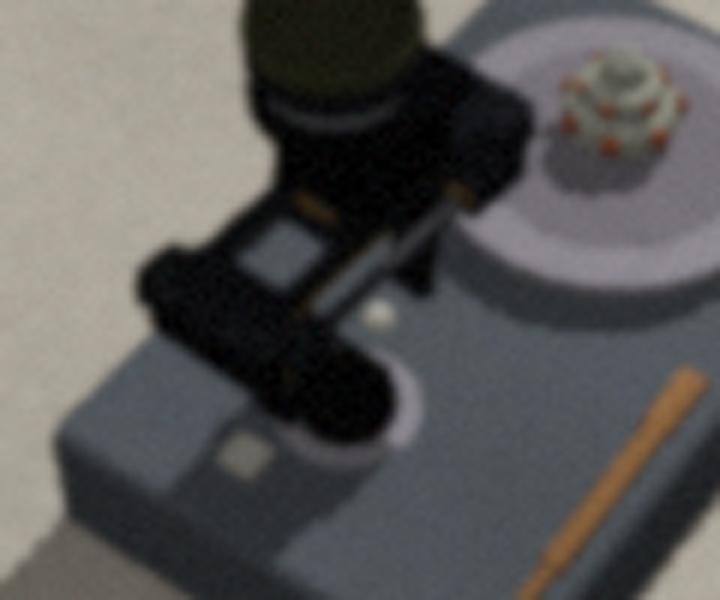

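View pics/wrist2.png

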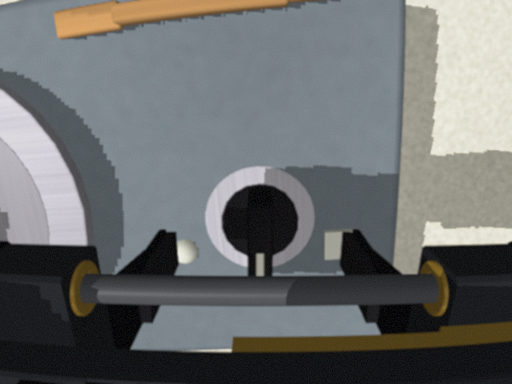

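```bash
python3 - <<'E'
from h import *
d=load("pics/wrist2.png")
print(unproj(d,[[260,217]],.0855), proj(d,[[.5914,-.1408,.1305],[.5914,-.1408,.0855]]))
a=cv2.convertScaleAbs(cv2.imread("pics/wrist2.png")[150:300,150:360],alpha=1.5); cv2.imwrite("pics/c6.png",cv2.resize(a,None,fx=3.8,fy=3.8,interpolation=cv2.INTER_CUBIC))
E
```

```text
[[ 0.59112316 -0.14113207  0.0855    ]] [[259.75949821 246.75022099]
 [259.54008586 216.56188274]]
```

View pics/c6.png

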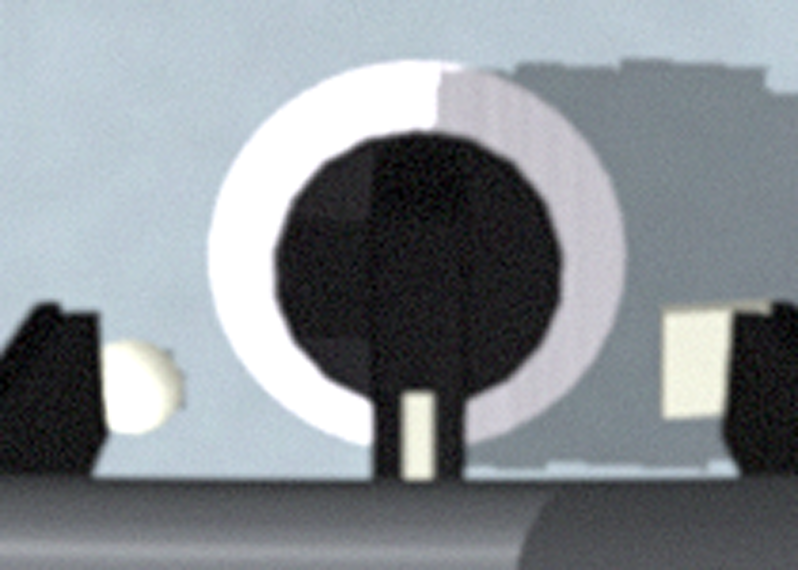

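>>> {"name": "drive_tool", "arguments": {"increments": "0 12 0 0 0; 0 12 0 0 0; 0 6 0 0 0; 0 3 0 0 0; 0 0 0 0 0; 0 0 0 0 255; 0 0 0 0 255; 0 0 0 0 255; 0 0 0 0 255; 0 0 0 0 255; 0 0 0 0 255; 0 0 0 0 255; 0 0 0 0 255", "squeeze": 25}}

```text
time: 5.55
position: [0.5907, -0.1407, 0.0966]
tool_rot: [-1.254, 1.136, -1.136]
ft_force: [0.8, -1.2, 0.2]
grip_width: 0.173
```

```bash
python3 - <<'E'
from h import *
snap("scene","pics/scene3.png")
a=cv2.imread("pics/scene3.png")[170:270,180:300]; cv2.imwrite("pics/c7.png",cv2.resize(a,None,fx=6,fy=6,interpolation=cv2.INTER_CUBIC))
s=ctrl.get_state();print(s["position"],s["ft_force"],s["torque"],s["time"],s["grip_width"]*87)
E
```

```text
[ 0.59071612 -0.14128139  0.09658679] [ 0.37027985  0.08254125 -0.09279479] [ 0.01417082 -0.09065065 -0.00110596] 5.6 13.811383392817177
```

View pics/c7.png

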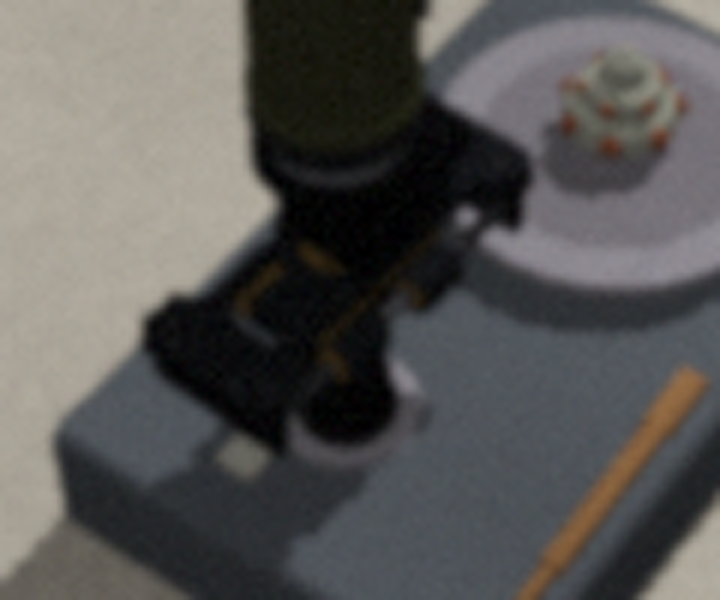

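>>> {"name": "drive_tool", "arguments": {"increments": "0 -2 0 0 255; 0 -2 0 0 255; 0 -2 0 0 255; 0 -2 0 0 255; 0 -1.5 0 0 255; 0 -1.3 0 0 255; 0 0 0 0 255; 0 0 0 0 255"}}

```text
time: 6.6
position: [0.5907, -0.1412, 0.1076]
tool_rot: [-1.255, 1.136, -1.137]
ft_force: [1.8, -4.1, -2.0]
grip_width: 0.156
```

```bash
python3 - <<'E'
from h import *
s=ctrl.get_state();print(s["position"],s["ft_force"],s["torque"],s["time"],s["grip_width"]*87)
E
```

```text
[ 0.59069346 -0.14118933  0.10760064] [ 1.77764138 -4.12841165 -2.00884728] [-0.98321886 -0.28062736 -0.02559877] 6.6 13.591288231988791
```

>>> {"name": "drive_tool", "arguments": {"increments": "0 0 0 -5 255; 0 0 0 -5 255; 0 0 0 0 255"}}

```text
time: 6.98
position: [0.5907, -0.1412, 0.1075]
tool_rot: [-1.326, 1.006, -1.007]
ft_force: [1.2, -4.9, -1.1]
grip_width: 0.159
```

```bash
python3 - <<'E'
from h import *
s=ctrl.get_state();print(s["position"],s["ft_force"],s["torque"],s["time"],s["grip_width"]*87)
snap("scene","pics/scene4.png");snap("wrist","pics/wrist4.png")
a=cv2.imread("pics/scene4.png")[190:270,200:300]; cv2.imwrite("pics/c8.png",cv2.convertScaleAbs(cv2.resize(a,None,fx=7,fy=7,interpolation=cv2.INTER_CUBIC),alpha=2))
E
```

```text
[ 0.59065654 -0.14115072  0.10753798] [ 1.1809635  -4.94818201 -1.08938955] [-1.04426535 -0.24685251  0.0243425 ] 6.975 13.838749750038676
```

View pics/c8.png

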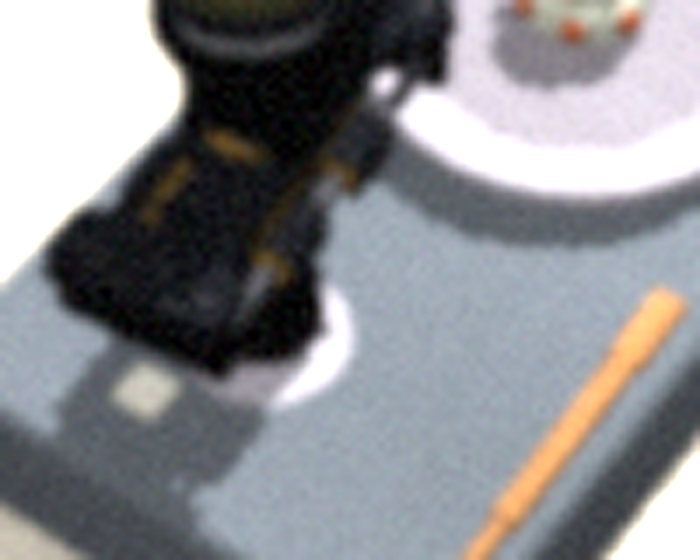

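View pics/wrist4.png

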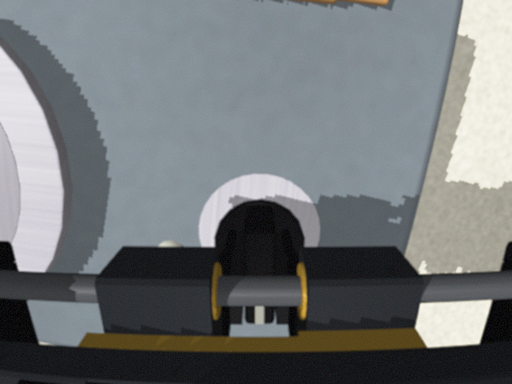

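>>> {"name": "drive_tool", "arguments": {"increments": "0 0 0 -8 255; 0 0 0 -9 255; 0 0 0 -9 255; 0 0 0 -9 255; 0 0 0 -9 255; 0 0 0 -9 255; 0 0 0 0 255; 0 0 0 0 255"}}

```text
time: 8.07
position: [0.5906, -0.141, 0.1075]
tool_rot: [-1.551, 0.295, -0.295]
ft_force: [0.4, -4.5, -1.2]
grip_width: 0.16
```

```bash
python3 - <<'E'
from h import *
from scipy.spatial.transform import Rotation as R
s=ctrl.get_state();print(s["position"],s["ft_force"],s["torque"],s["time"],s["grip_width"]*87)
M=R.from_rotvec(s["tool_rot"]).as_matrix();print(M.round(3),np.arctan2(M[1,0],M[0,0])-np.pi/2)
snap("scene","pics/scene5.png");snap("wrist","pics/wrist5.png")
a=cv2.imread("pics/scene5.png")[190:270,200:300]; cv2.imwrite("pics/c9.png",cv2.convertScaleAbs(cv2.resize(a,None,fx=7,fy=7,interpolation=cv2.INTER_CUBIC),alpha=2))
E
```

```text
[ 0.59055961 -0.14100336  0.10754291] [ 0.44162872 -4.54571811 -1.15142501] [-1.14680156 -0.09221599  0.02842655] 8.075 13.904041693108615
[[ 0.93  -0.     0.367]
 [-0.367 -0.001  0.93 ]
 [ 0.    -1.    -0.001]] -1.946595393730857
```

View pics/c9.png

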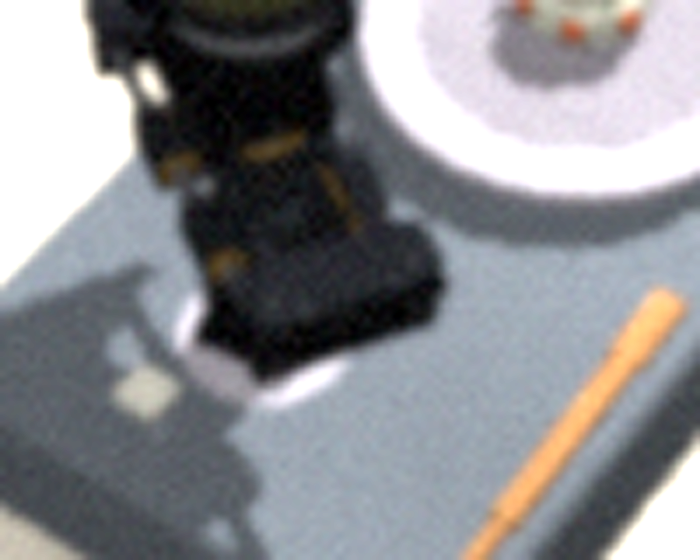

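View pics/wrist5.png

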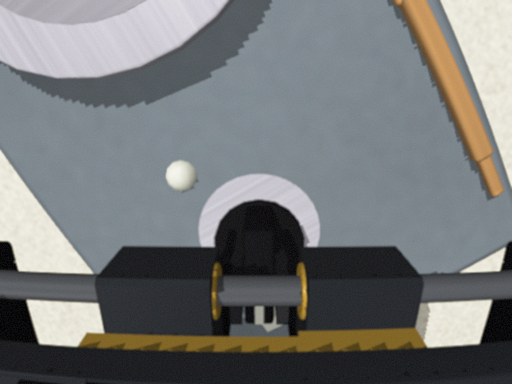

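>>> {"name": "drive_tool", "arguments": {"increments": "0.2 0 -0.5 0 255; 0 0.7 0 0 255; 0 0.7 0 0 255; 0 0.6 0 0 255; 0 0 0 0 255"}}

```text
time: 8.8
position: [0.5906, -0.1411, 0.1054]
tool_rot: [-1.551, 0.292, -0.292]
ft_force: [-1.6, -3.2, 1.5]
grip_width: 0.161
```

>>> {"name": "drive_tool", "arguments": {"increments": "0 0.5 0 0 255; 0 0.5 0 0 255; 0 0 0 0 255"}}

```text
time: 9.18
position: [0.5906, -0.1411, 0.1044]
tool_rot: [-1.551, 0.292, -0.292]
ft_force: [-1.7, -3.1, 3.6]
grip_width: 0.159
```

>>> {"name": "drive_tool", "arguments": {"increments": "0 0.5 0 0 255; 0 0.4 0 0 255; 0 0 0 0 255"}}

```text
time: 9.55
position: [0.5906, -0.141, 0.1036]
tool_rot: [-1.551, 0.292, -0.292]
ft_force: [-2.5, -3.0, 5.7]
grip_width: 0.158
```

>>> {"name": "drive_tool", "arguments": {"increments": "0 0 0 -1 255; 0 0 0 -1 255; 0 0 0 -1 255; 0 0 0 0 255"}}

```text
time: 10.05
position: [0.5906, -0.141, 0.1034]
tool_rot: [-1.556, 0.251, -0.251]
ft_force: [-2.7, -2.0, 5.2]
grip_width: 0.159
```

>>> {"name": "drive_tool", "arguments": {"increments": "0 0 0 -1 255; 0 0 0 -1 255; 0 0 0 -1 255; 0 0 0 0 255"}}

```text
time: 10.55
position: [0.5906, -0.1411, 0.1034]
tool_rot: [-1.56, 0.21, -0.21]
ft_force: [-2.7, -1.8, 5.3]
grip_width: 0.16
```

>>> {"name": "drive_tool", "arguments": {"increments": "0 0 0 -1 255; 0 0 0 -1 255; 0 0 0 0 255"}}

```text
time: 10.92
position: [0.5906, -0.1411, 0.1033]
tool_rot: [-1.563, 0.183, -0.182]
ft_force: [-3.4, -2.0, 3.6]
grip_width: 0.154
```

>>> {"name": "drive_tool", "arguments": {"increments": "0 0 0 -1 255; 0 0 0 -1 255; 0 0 0 0 255"}}

```text
time: 11.3
position: [0.5906, -0.1411, 0.1032]
tool_rot: [-1.565, 0.155, -0.155]
ft_force: [-2.2, -2.4, 1.9]
grip_width: 0.155
```

>>> {"name": "drive_tool", "arguments": {"increments": "0 0.7 0 0 255; 0 0.7 0 0 255; 0 0 0 0 255"}}

```text
time: 11.68
position: [0.5906, -0.1411, 0.1019]
tool_rot: [-1.565, 0.156, -0.155]
ft_force: [-2.3, -1.6, 1.2]
grip_width: 0.161
```

```bash
python3 - <<'E'
from h import *
s=ctrl.get_state();print(s["position"],s["ft_force"],s["torque"],s["time"],s["grip_width"]*87)
E
```

```text
[ 0.59058902 -0.14107023  0.10192411] [-2.30531483 -1.62287552  1.19995785] [-0.39248425  0.62722145  0.02579068] 11.675 14.000299174889756
```

>>> {"name": "drive_tool", "arguments": {"increments": "0 0.7 0 0 255; 0 0.7 0 0 255; 0 0.7 0 0 255; 0 0 0 0 255"}}

```text
time: 12.18
position: [0.5906, -0.1411, 0.0998]
tool_rot: [-1.565, 0.156, -0.155]
ft_force: [-3.5, -0.8, 1.9]
grip_width: 0.158
```

>>> {"name": "drive_tool", "arguments": {"increments": "0 0.7 0 0 255; 0 0.7 0 0 255; 0 0.7 0 0 255; 0 0 0 0 255"}}

```text
time: 12.68
position: [0.5906, -0.1411, 0.0977]
tool_rot: [-1.565, 0.156, -0.155]
ft_force: [-1.6, -0.9, 2.5]
grip_width: 0.156
```

>>> {"name": "drive_tool", "arguments": {"increments": "0 0.6 0 0 255; 0 0.6 0 0 255; 0 0.5 0 0 255; 0 0 0 0 255"}}

```text
time: 13.18
position: [0.5906, -0.1411, 0.0961]
tool_rot: [-1.565, 0.156, -0.155]
ft_force: [-3.0, -0.8, 3.0]
grip_width: 0.161
```

>>> {"name": "drive_tool", "arguments": {"increments": "0 0.4 0 0 255; 0 0.4 0 0 255; 0 0 0 0 255"}}

```text
time: 13.55
position: [0.5906, -0.1411, 0.0954]
tool_rot: [-1.565, 0.156, -0.155]
ft_force: [-4.5, -0.5, 3.6]
grip_width: 0.163
```

>>> {"name": "drive_tool", "arguments": {"increments": "0 0.4 0 0 255; 0 0.4 0 0 255; 0 0 0 0 255"}}

```text
time: 13.92
position: [0.5906, -0.1412, 0.0947]
tool_rot: [-1.565, 0.156, -0.155]
ft_force: [-4.8, -0.6, 4.7]
grip_width: 0.159
```

>>> {"name": "drive_tool", "arguments": {"increments": "0 0.4 0 0 255; 0 0.3 0 0 255; 0 0 0 0 255"}}

```text
time: 14.3
position: [0.5906, -0.1411, 0.0942]
tool_rot: [-1.565, 0.156, -0.155]
ft_force: [-5.5, -0.6, 6.0]
grip_width: 0.16
```

```bash
python3 - <<'E'
from h import *
s=ctrl.get_state();print(s["position"],s["ft_force"],s["torque"],s["time"],s["grip_width"]*87)
E
```

```text
[ 0.5906342  -0.1411179   0.09418696] [-5.46197765 -0.61837968  6.00448348] [-0.06229139  1.26561567  0.04362171] 14.3 13.914144414291004
```

>>> {"name": "drive_tool", "arguments": {"increments": "0 -0.9 0 0 255; 0 -0.9 0 0 255; 0 0 0 0 255; 0 0 0 0 0; 0 0 0 0 0; 0 0 0 0 0; 0 0 0 0 0; 0 0 0 0 0; 0 0 0 0 0; 0 0 0 0 0; 0 0 0 0 0"}}

```text
time: 15.68
position: [0.5906, -0.1412, 0.0956]
tool_rot: [-1.565, 0.156, -0.155]
ft_force: [0.2, 0.2, 0.6]
grip_width: 0.957
```

```bash
python3 - <<'E'
from h import *
s=ctrl.get_state();print(s["position"],s["ft_force"],s["torque"],s["time"],s["grip_width"]*87)
E
```

```text
[ 0.59064636 -0.14120241  0.09560896] [0.24309351 0.18519912 0.58179037] [ 0.00784795 -0.07734784 -0.0315443 ] 15.675 83.25249720803228
```

>>> {"name": "drive_tool", "arguments": {"increments": "0 -8 0 0 0; 0 -20 0 0 0; 0 -30 0 0 0; 0 -30 0 0 0; 0 -30 0 0 0; 0 -20 -20 0 0; 0 -10 -20 0 0; 0 0 0 0 0; 0 0 0 0 0"}}

```text
time: 16.8
position: [0.5824, -0.1798, 0.2428]
tool_rot: [-1.564, 0.156, -0.154]
ft_force: [-0.0, -0.9, -0.5]
grip_width: 1.001
```

```bash
python3 - <<'E'
from h import *
s=ctrl.get_state();print(s["position"],s["ft_force"],s["time"])
d=snap("wrist","pics/w6.png"); snap("scene","pics/scene6.png")
c=proj(d,[[.5905,-.1412,.09]])[0]; print(c); x,y=int(c[0]),int(c[1]); x0,y0=max(0,x-80),max(0,y-50)
a=cv2.imread("pics/w6.png")[y0:y0+100,x0:x0+160]; print(x0,y0); cv2.imwrite("pics/c10.png",cv2.convertScaleAbs(cv2.resize(a,None,fx=5,fy=5,interpolation=cv2.INTER_CUBIC),alpha=1.6))
a=cv2.imread("pics/scene6.png")[210:260,205:265]; cv2.imwrite("pics/c11.png",cv2.resize(a,None,fx=12,fy=12,interpolation=cv2.INTER_CUBIC))
E
```

```text
[ 0.58240147 -0.1798046   0.24282342] [-0.03811034 -0.86522363 -0.51067754] 16.8
[260.20884377 136.49869814]
180 86
```

View pics/c10.png

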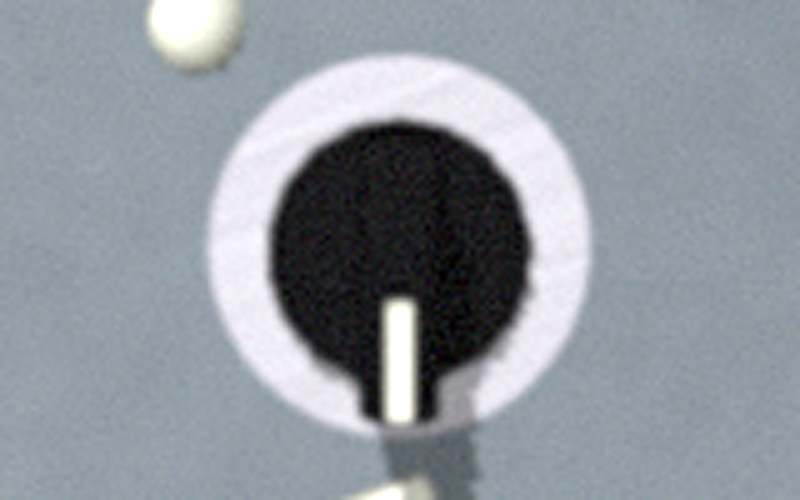

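View pics/c11.png

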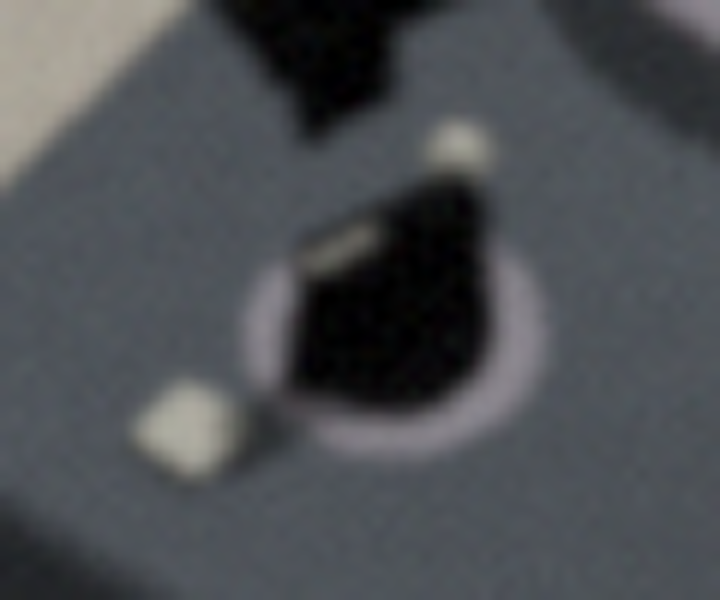

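```bash
python3 - <<'E'
from h import *
d=load("pics/w6.png"); s=load("pics/scene6.png"); s0=load("pics/scene0.png")
o=lambda c,z:unproj(d,np.array(c)/5+[180,86],z)[0]
b=o((400,245),.0855); 
for z in (.127,.136):
    l1=o((400,297),z); l2=o((400,424),z); print(z,"len",np.linalg.norm(l2-l1),"ang",np.arctan2(*(l2-l1)[1::-1]), "r",np.linalg.norm((l2-b)[:2])); print("scene pred",proj(s,[l1,l2]).round(1).tolist())
sq=np.array([.5775,-.1961]); a=np.arctan2(*(l2-l1)[1::-1]); print("tip-sq mm",np.linalg.norm(b[:2]+.03*np.array([np.cos(a),np.sin(a)])-sq)*1e3)
# parked line, for comparison
print("parked pred",proj(s0,[[.58692,-.14158,.127],[.56578,-.14371,.127]]), "measured", [[236.3,228],[231.3,224.5]])
E
```

```text
0.127 len 0.021598749283663926 ang -1.7673305952557892 r 0.024995908331127296
scene pred [[235.6, 228.7], [229.0, 232.1]]
0.136 len 0.02090156377784517 ang -1.767330595255787 r 0.02289102909244047
scene pred [[235.9, 226.5], [229.5, 229.8]]
tip-sq mm 27.275214601201913
parked pred [[235.39658995 227.72859497]
 [229.70608482 224.02408362]] measured [[236.3, 228], [231.3, 224.5]]
```

```bash
python3 -c "
from bench import workorder
print(workorder.close_job())"
```

```text
the job is handed in; nothing more can be done
None
```

The dial is set to the square mark, fully home in its notch and let go, and I handed the job in at about 17 s of the allowed 56 s. The hand-in reports no verdict.

- **Moves:** I gripped the bar, pulled the dial up about 11 mm and turned it counter-clockwise towards the square mark. I then swept across the mark's direction under about 5.5 N. The dial dropped when its nose was about 1.8° past the mark's measured direction. I seated it with at most about 6 N as measured at the wrist, eased off and opened the fingers.
- **Nose position:** The last wrist image puts the nose tip about 27 mm from the mark's centre (the limit is 30 mm).
- **Fully in:** At the bottom the force rose at about 2.5 N per mm, which matches the cap spring against a fully seated spindle. In the scene image the white line sits at the fully-in height in image rows. In columns its tip is 1 to 2 pixels off, about the same offset as when the dial was parked.
- **Clear of everything:** The gripper is about 15 cm above the deck and the wrist force is near zero.
- **Not checked:** I made no separate before-and-after measurement of the bystanders. The arm went nowhere near them, and those visible in the later images look unmoved.

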